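Face up the stock in a pull-out tray

ROBOT

A 7-joint arm with a two-finger parallel gripper is mounted at the origin on the work surface. World frame = base frame: x ahead of the robot, y to its left, z up, the work surface at z = 0. Lengths are in m, angles in rad, forces in N, time in s.
With the tool pointing down it reaches from about 0.425 to 0.875 m from the base axis. Payload 4.7 kg.
Tool frame: the origin (TCP) lies at the very end of the fingers, on their centre line; the grasp point (between the pads) lies 19 mm behind it; z points along the fingers, y is the line along which they close (so a half turn about z gives the same grasp; the last joint's range is limited). The gripper opens to 87 mm and grips with 3 to 60 N. Pads are 19 mm wide; open, the fingers measure 117 mm over their backs; the gripper's body (75 mm by 190 mm) begins 51 mm behind the grasp point.
Start: joints at [1.156, 0.321, -0.07, 1.45, 0.023, 1.371, -0.057], TCP at [0.27, -0.591, 0.223] pointing down, gripper open.
Joint ranges: [-2.86, 2.86], [-0.3, 2.09], [-1.38, 1.24], [0.06, 2.45], [-1.56, 4.7], [0.09, 2.05], [-2.69, 2.69]. Speed limits (rad/s): [2.57, 2.57, 3.14, 3.14, 3.14, 3.14, 3.14].

INTERFACE

Orientations are given as a unit quaternion [w, x, y, z].
In Python, from rig import arm gives the robot as it stands.
- The arm moves only by the shell command python3 -m handwheel 'ROWS' [FORCE]. ROWS is JSON, a list of rows, each a list of 7 numbers: the shift along the tool's x, y, z in mm, then the turn, a rotation vector about the tool's x, y, z in degrees, then the closure, from 0 (fully open) to 1 (shut). A call has 1 to 10 rows; each row is the pose to reach, as a shift and turn from the pose commanded when the call began, along the tool's axes at that moment; what a row does not reach only later rows make up. A row lasts 1/8 s, in which the tool goes at most 62.5 mm and 10.7 degrees, less where a joint would pass 70% of its speed; a pose out of reach is approached as far as the arm can. A call with a gripper value outside its range is refused whole. The fingers move at their own pace and stop on an object; FORCE is the grip in N (left out, the last holds). Time passes only in rows, so rows that repeat a pose let the fingers close. It gives the time, the measured TCP pose, the force, the opening and the grip force at its end, in the units of the state.
- arm.get_state(): the state, without advancing time (a new reading comes with each control period).
- arm.capture(name): name is "scene" or "top" or "wrist"; returns a dict with "color" (480x640x3 uint8, blue, green, red), "range_z" (480x640 float32, m along the optical axis (not along the pixel's ray), 0 where there is no reading), "fx", "fy", "cx", "cy" (pixels), "distortion" ([k1, k2, p1, p2, k3] as OpenCV has them; the pictures are not rectified), "R" (3x3) and "t" (3): a world point X has camera coordinates R X + t. Camera axes: x right, y down, z forward; pixel columns grow to the right and rows downward; lengths in m; the calibration is good to about 2 mm. A picture is of the moment at which its call begins.
- arm.close_job(): hands the job in; it is judged then, once.
The state is a dict: "clock": time; "joints": joint angles; "qd": joint speeds; "effort": joint torques, N m; "tool_pos": TCP position; "eef_rot": TCP orientation; "ft_force": force on the tool from outside, world axes, zero at the start; "torque": the same for the moment, N m; "opening": finger opening in m; "gripper_force": force on a finger pad.
Only numpy, scipy, OpenCV 4.12 (cv2) and the standard library are available. Lean on these libraries where they do the work, as an engineer would, in place of code of your own. Each camera call takes 0.05 s, during which the arm holds its last target. There are 200 camera calls.

TASK

Face up the stock in the blue pull-out tray: hook a fingertip behind its front lip and draw the tray out to its stop, then reach behind the white carton with the green band that has slipped back and draw it forward along its lane until it stands against the front lip, and push the tray fully home again so that the carton stays at the lip. Only draw and push: do not lift or tip any carton, and leave the other cartons, the grey tray and the things lying on the bench as they are.

Things in the scene. Friction and masses are not known exactly. Their poses are not given: they have to be found in the camera images.
- blue_tray (a joint): travel in m of the blue sheet-steel tray along its side slides: 0 = fully home, 0.16 = drawn fully out, at its stop. It starts home. It stays where it is left; it slides with about 3 N of friction and has no catch
- blue_lip (a point): middle of the blue front lip's top edge, on its inner face; moves with the tray. x points into the unit (tray is drawn out along -x), y left seen from the robot, z up. Lip 6 mm thick (outer face x = -6 mm), 198 mm long, 35 mm above the tray floor (z = -35 mm). Tray 270 mm deep inside, side walls at y = +-97 mm, 27 mm high; a divider 3 mm thick, 20 mm high along y = 0 makes two 95 mm lanes
- blue_lane (a point): the inner top edge of the blue lip at the middle of the green-banded carton's lane, the right-hand lane seen from the robot (y = -48 mm from blue_lip); same axes, moves with the tray. Behind it the tray floor is clear for 55 to 100 mm at the start, up to that carton
- blue_deck_edge (a point): middle of the top front edge of the fixed sheet-steel deck over the blue tray; 222 mm wide, same axes as blue_lip. Deck and side panels run from here 250 mm back (+x). Its top lies 26 mm above the lip's top; 58 mm are free between tray floor and deck. Tray home: the lip's inner face is 50 mm in front of this edge. Stock stands on the deck from 130 mm back, up to 75 mm high
- green_carton_mid (a point): the white carton with the green band that has slipped back in the right-hand lane of the blue tray, under the deck: 52 mm front to back (its x), 72 mm wide, 45 mm high; point at its centre, half-way up. 0.11 to 0.22 kg. Nothing stands before or behind it in its lane. With the tray drawn out, at least 40 mm lie clear between its rear face and the deck edge
- orange_front_mid (a point): white carton with orange band standing at the lip in the other (left-hand) lane of the blue tray; rides with the tray: 52 mm front to back (its x), 72 mm wide, 45 mm high; point at its centre, half-way up
- orange_back_mid (a point): white carton with orange band close behind the first one, left-hand lane of the blue tray: 52 mm front to back (its x), 72 mm wide, 45 mm high; point at its centre, half-way up
- grey_lip (a point): middle of the inner top edge of the front lip of the grey tray in the neighbouring bay, 230 mm beside the blue one, on its left or right; the same make, and same axes; it starts home or up to 12 mm out and is to stay as it is
- red_front_mid (a point): white carton with red band in the grey tray, right-hand lane: 52 mm front to back (its x), 72 mm wide, 45 mm high; point at its centre, half-way up
- black_front_mid (a point): white carton with black band in the grey tray, left-hand lane: 52 mm front to back (its x), 72 mm wide, 45 mm high; point at its centre, half-way up
- tape_dispenser: black desk tape dispenser with a clear roll, 150 x 58 x 88 mm, long along its x, on the bench left of the unit; origin at the centre of its underside
- label_roll: roll of white labels standing on end, 90 mm across, 50 mm high, on the bench right of the unit; origin at the centre of its underside
- box_knife: orange box knife lying flat, 145 x 26 x 16 mm, on the bench to the right in front; origin at its underside
- pen_mug: white mug, 80 mm across, 95 mm high, on the bench right of the unit; origin at the centre of its underside
Mind the look-alikes: they are no part of the job. Leave any brown or yellow look-alike of the part that bears orange_front_mid alone.

How it is judged:
On the way, in this order (a step that is already met when the one before it is completed fails the run):
1. the blue tray is drawn out to its stop (within 8 mm), the green-banded carton still standing back in it (value of joint blue_tray above 0.152 m and x of green_carton_mid in the frame of blue_lip above 0.05 m), for 0.2 s.
2. with the tray still out, the green-banded carton is drawn forward to the front lip (gap under 10 mm) (value of joint blue_tray above 0.14 m and x of green_carton_mid in the frame of blue_lip below 0.036 m and linear speed of green_carton below 0.03 m/s), for 0.2 s.
At the end, for the whole second after the job is handed in: The blue tray is fully home (within 8 mm); the green-banded carton stands upright on the tray floor in its lane, its front less than 10 mm from the front lip, at rest; the orange-banded cartons still stand in their row at the front (value of joint blue_tray below 0.008 m and x of green_carton_mid in the frame of blue_lip below 0.036 m and y of green_carton_mid in the frame of blue_lip between -0.09 and -0.01 m and angle between green_carton_mid's own z axis and vertical below 0.1 rad and z of green_carton_mid in the frame of blue_lip below -0.0065 m and x of orange_front_mid in the frame of blue_lip below 0.045 m and x of orange_back_mid in the frame of blue_lip below 0.103 m and linear speed of green_carton below 0.01 m/s); the robot touches nothing.
It fails at once if the green-banded carton is lifted (more than 12 mm) or tipped (more than 0.25 rad) (z of green_carton_mid in the frame of blue_lip above -0.0005 m or angle between green_carton_mid's own z axis and vertical above 0.25 rad).
It fails at once if an orange-banded carton is lifted, tipped or shifted back more than 15 mm in the blue tray (x of orange_front_mid in the frame of blue_lip above 0.045 m or z of any of orange_front_mid, orange_back_mid in the frame of blue_lip above -0.0005 m or angle between any of orange_front_mid, orange_back_mid's own z axis and vertical above 0.25 rad or x of orange_back_mid in the frame of blue_lip above 0.103 m).
It fails at once if the grey tray or a carton in it is moved by more than 15 mm (distance of any of grey_lip, red_front_mid, black_front_mid from where it was at the start of the episode above 0.015 m).
It fails at once if a thing lying on the bench is moved by more than 20 mm (distance of any of tape_dispenser, label_roll, box_knife, pen_mug from where it was at the start of the episode above 0.02 m).
It also fails if it takes over 59 s, if anything falls off the work surface, if the arm or the gripper's body presses on something with over 40 N, if the wrist force passes 120 N, or if a joint passes its speed limit or range.

## Working session

There is one attempt and no reset: what is moved stays moved. The work goes in short steps, Python scripts to look and compute and a shell command to move; the robot and the scene stay as the last step left them, time stands still between calls to the robot, and variables do not carry over. Pictures are saved under pics/ and viewed, at most 10 in all, crops included, and the job is handed in when it is done.

```bash
ls; mkdir -p pics; cat > h.py <<'E'
import numpy as np, cv2
from rig import arm
def pts(c):
    h,w=c["range_z"].shape
    u,v=np.meshgrid(np.arange(w),np.arange(h))
    K=np.array([[c["fx"],0,c["cx"]],[0,c["fy"],c["cy"]],[0,0,1.]])
    n=cv2.undistortPoints(np.stack([u,v],-1).reshape(-1,1,2).astype(np.float64),K,np.array(c["distortion"],float)).reshape(h,w,2)
    z=c["range_z"].astype(float)
    P=np.dstack([n[...,0]*z,n[...,1]*z,z])
    return (P-np.array(c["t"]))@np.array(c["R"])  # R^T(P-t)
E
python3 - <<'E'
from h import *
s=arm.get_state();print({k:np.round(v,3) for k,v in s.items()})
for n in("scene","top"):
    c=arm.capture(n);cv2.imwrite(f"pics/{n}0.png",c["color"]);np.savez(f"{n}0.npz",P=pts(c),C=c["color"],Z=c["range_z"])
    print(n,-np.array(c["R"]).T@c["t"])
E
```

```text
pics
{'clock': np.float64(0.0), 'joints': array([ 1.156,  0.322, -0.07 ,  1.452,  0.023,  1.371, -0.057]), 'qd': array([ 0.   ,  0.001,  0.002, -0.001,  0.001,  0.001,  0.001]), 'effort': array([ 0.0000e+00, -4.9128e+01, -4.0400e-01, -3.1253e+01, -6.4000e-02,
        4.4000e-02,  0.0000e+00]), 'tool_pos': array([ 0.27 , -0.591,  0.221]), 'eef_rot': array([-0.001,  0.977,  0.213, -0.   ]), 'ft_force': array([0.241, 0.975, 0.054]), 'torque': array([-0.043, -0.011, -0.044]), 'gripper_force': np.float64(0.0), 'opening': np.float64(0.087)}
scene [1.0965733  0.73447588 1.12068735]
top [0.27184006 0.00471096 1.40188007]
```

View pics/scene0.png

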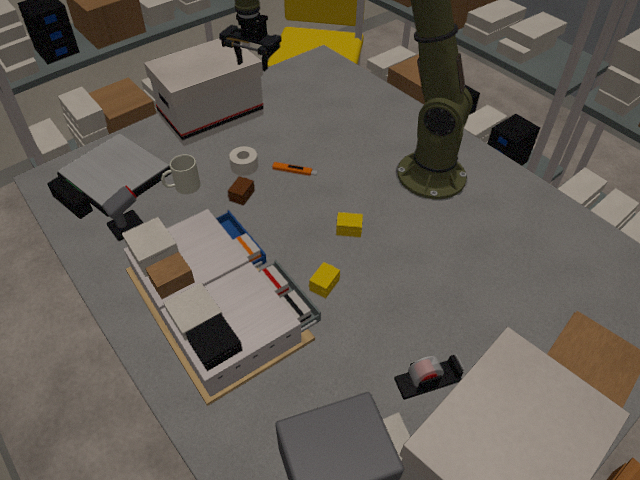

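View pics/top0.png

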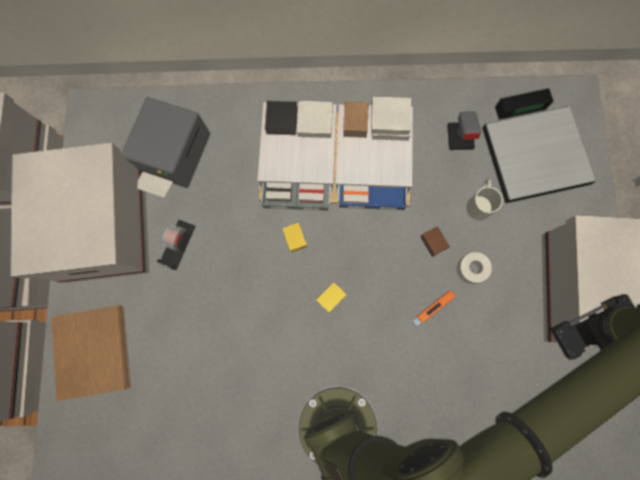

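The top view shows the blue tray's front at about (340–407, 185–207), on the right. The grey tray is left of it at (264–330, 183–208), and the deck front edge is near row 184. The scene view shows the blue floor at (240,230).

```bash
python3 - <<'E'
from h import *
d=np.load("top0.npz");P,C=d["P"],d["C"]
hsv=cv2.cvtColor(C,cv2.COLOR_BGR2HSV)
m=cv2.inRange(hsv,(100,120,40),(125,255,255))>0
m[:, :330]=0;m[:,420:]=0;m[:170]=0;m[215:]=0
q=P[m];print(len(q),q.min(0),q.max(0))
print(np.histogram(q[:,2],bins=np.arange(0,.16,.01)))
for u in (345,360,375,390,400,405):
    print(u,[(v,*np.round(P[v,u],3)) for v in range(178,212,2)])
print("z rows left/right edge", [np.round(P[195,u],3) for u in range(334,416,3)])
cv2.imwrite("pics/crop.png",cv2.resize(C[90:215,250:420],None,fx=4.5,fy=4.5,interpolation=cv2.INTER_CUBIC))
E
```

```text
504 [ 0.27184006 -0.21488282  0.02677058] [0.69605458 0.00471096 1.40188007]
(array([  0,   0,   5, 418,  28,   0,  26,  25,   0,   0,   0,   0,   0,
         0,   0]), array([0.  , 0.01, 0.02, 0.03, 0.04, 0.05, 0.06, 0.07, 0.08, 0.09, 0.1 ,
       0.11, 0.12, 0.13, 0.14, 0.15]))
345 [(178, np.float64(0.71), np.float64(-0.038), np.float64(0.095)), (180, np.float64(0.704), np.float64(-0.038), np.float64(0.094)), (182, np.float64(0.696), np.float64(-0.038), np.float64(0.098)), (184, np.float64(0.692), np.float64(-0.038), np.float64(0.093)), (186, np.float64(0.69), np.float64(-0.038), np.float64(0.082)), (188, np.float64(0.684), np.float64(-0.038), np.float64(0.078)), (190, np.float64(0.678), np.float64(-0.038), np.float64(0.079)), (192, np.float64(0.671), np.float64(-0.037), np.float64(0.082)), (194, np.float64(0.665), np.float64(-0.037), np.float64(0.083)), (196, np.float64(0.658), np.float64(-0.037), np.float64(0.086)), (198, np.float64(0.654), np.float64(-0.037), np.float64(0.079)), (200, np.float64(0.648), np.float64(-0.037), np.float64(0.076)), (202, np.float64(0.645), np.float64(
[... 6065 characters left out ...]
.081]), array([ 0.661, -0.067,  0.083]), array([ 0.661, -0.075,  0.083]), array([ 0.662, -0.084,  0.079]), array([ 0.66 , -0.093,  0.083]), array([ 0.661, -0.102,  0.081]), array([ 0.674, -0.115,  0.035]), array([ 0.674, -0.124,  0.036]), array([ 0.673, -0.133,  0.038]), array([ 0.674, -0.142,  0.035]), array([ 0.673, -0.151,  0.035]), array([ 0.673, -0.16 ,  0.035]), array([ 0.671, -0.168,  0.042]), array([ 0.672, -0.178,  0.036]), array([ 0.672, -0.187,  0.037]), array([ 0.673, -0.197,  0.034]), array([ 0.674, -0.207,  0.028]), array([ 0.672, -0.215,  0.036]), array([ 0.666, -0.221,  0.053]), array([ 0.678, -0.237,  0.013]), array([ 0.682, -0.249, -0.002]), array([ 0.682, -0.258, -0.002])]
```

View pics/crop.png

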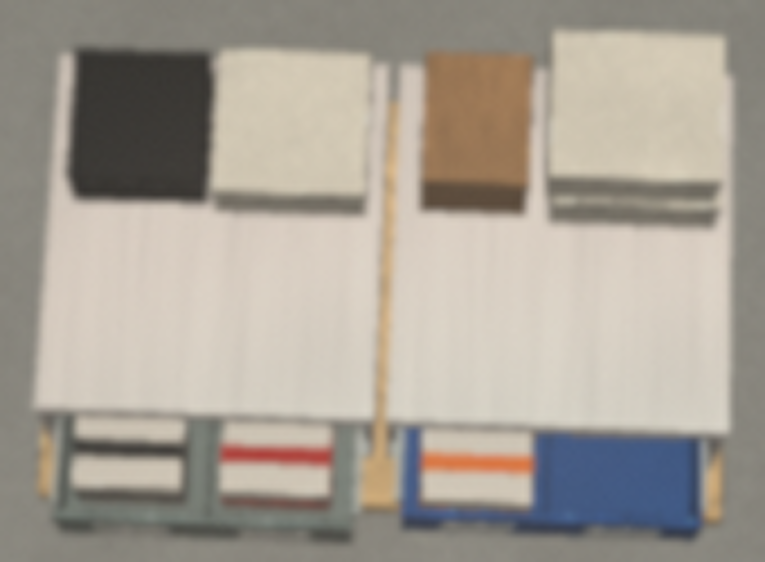

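The crop shows the orange carton in the blue tray's left lane and clear floor in the right lane. The unit is yawed by about −3°. Next I'll fit the lip and deck lines and check what stands along the approach.

```bash
python3 - <<'E'
from h import *
d=np.load("top0.npz");P=d["P"]
def line(ok,u0,u1,v0,v1,sel):
    A=[]
    for u in range(u0,u1):
        vs=[v for v in range(v0,v1) if ok(P[v,u])]
        if vs:A.append(P[sel(vs),u])
    A=np.array(A);k=np.polyfit(A[:,1],A[:,0],1);r=A[:,0]-np.polyval(k,A[:,1]);g=abs(r)<.004
    k=np.polyfit(A[g,1],A[g,0],1);print(k,g.sum(),A[g,1].min(),A[g,1].max(),np.median(A[g,2]));return k
k=line(lambda p:.085<p[2]<.11,340,405,175,192,max)
l=line(lambda p:.065<p[2]<.08,370,405,200,212,min)
l2=line(lambda p:.065<p[2]<.08,345,408,203,212,max)
for y in(-.119,-.167):print(y,"deck",np.polyval(k,y),"lip in",np.polyval(l,y),"out",np.polyval(l2,y))
q=P[(P[...,1]<-.45)&(P[...,0]>.1)&(P[...,0]<.7)]
for x in np.arange(.2,.7,.05):print(round(x,2),[round(float(np.percentile(q[(abs(q[:,0]-x)<.025)&(abs(q[:,1]-y)<.025),2],90)),2) if ((abs(q[:,0]-x)<.025)&(abs(q[:,1]-y)<.025)).any() else None for y in (-.48,-.53,-.58,-.63,-.68)])
E
```

```text
[0.05538861 0.69426382] 58 -0.2093361440262933 -0.02318181989130941 0.089574985414213
[0.0704224  0.64496423] 35 -0.21059102455790957 -0.11096405964304819 0.06931567367912712
[0.06183938 0.63971287] 60 -0.21388262859405321 -0.03696520784382878 0.0687722305427358
-0.119 deck 0.687672572935646 lip in 0.6365839617984276 out 0.632353980435474
-0.167 deck 0.685013919781933 lip in 0.6332036867025101 out 0.6293856903693404
0.2 [0.66, 0.34, 0.0, 0.0, 0.0]
0.25 [0.65, 0.39, 0.46, 0.06, None]
0.3 [0.0, 0.56, 0.49, 0.31, 0.34]
0.35 [0.0, 0.0, 0.0, 0.22, 0.33]
0.4 [0.0, 0.0, 0.0, 0.22, 0.22]
0.45 [0.0, 0.0, 0.0, 0.22, 0.22]
0.5 [0.0, 0.0, 0.0, 0.22, 0.22]
0.55 [0.0, 0.0, 0.0, 0.22, 0.22]
0.6 [0.08, 0.0, 0.0, 0.0, 0.0]
0.65 [0.09, 0.04, 0.04, 0.03, 0.0]
```

```bash
python3 -m handwheel '[[10,-25,-25,0,0,0,0.5],[30,-70,-60,0,0,0,1],[60,-120,-60,0,0,4,1],[105,-155,-60,0,0,8,1],[155,-180,-60,0,0,12,1],[205,-195,-60,0,0,16,1],[255,-205,-60,0,0,20,1],[305,-210,-60,0,0,24,1],[355,-214,-60,0,0,28,1],[400,-217,-50,0,0,28,1]]' 10
cat > st.py <<'E'
import sys
from h import *
from scipy.spatial.transform import Rotation as Ro
s=arm.get_state();q=s["eef_rot"];R=Ro.from_quat([q[1],q[2],q[3],q[0]]).as_matrix()
print("clk",round(s["clock"],2),"tcp",np.round(s["tool_pos"],4),"yaw",round(np.degrees(np.arctan2(R[1,0],R[0,0])),2),"tilt",np.round(R[:,2],3),"f",np.round(s["ft_force"],1),"open",s["opening"])
if len(sys.argv)>3:
    print("tool shift mm",np.round(1000*R.T@(np.array([float(a) for a in sys.argv[1:4]])-s["tool_pos"]),1))
E
python3 st.py .656 -.168 .17
```

```text
clock: 1.35
tool_pos: [0.5455, -0.2265, 0.2729]
eef_rot: [0.0, 1.0, -0.03, 0.001]
ft_force: [-0.1, -0.4, -0.1]
opening: 0.0022
gripper_force: 0.0
clk 1.35 tcp [ 0.5455 -0.2265  0.2729] yaw -3.44 tilt [ 0.001 -0.    -1.   ] f [-0.1 -0.4 -0.1] open 0.002233505580478309
tool shift mm [106.7 -65.  103. ]
```

```bash
python3 -m handwheel '[[35,-20,20,0,0,0,1],[70,-45,45,0,0,0,1],[107,-65,70,0,0,0,1],[107,-65,70,0,0,0,1],[107,-65,70,0,0,0,1]]'
python3 st.py .656 -.168 .05
python3 - <<'E'
from h import *
c=arm.capture("wrist");cv2.imwrite("pics/w1.png",c["color"]);np.savez("w1.npz",P=pts(c),C=c["color"])
c=arm.capture("top");P=pts(c);C=c["color"];cv2.imwrite("pics/t1.png",C)
E
```

```text
clock: 1.98
tool_pos: [0.654, -0.1696, 0.2023]
eef_rot: [0.0, 1.0, -0.03, -0.001]
ft_force: [0.4, -0.1, 0.7]
opening: 0.0004
gripper_force: 0.0
clk 1.98 tcp [ 0.654  -0.1696  0.2023] yaw -3.45 tilt [-0.001 -0.    -1.   ] f [ 0.4 -0.1  0.7] open 0.0004045467008021676
tool shift mm [  2.1  -1.8 152.3]
```

View pics/w1.png

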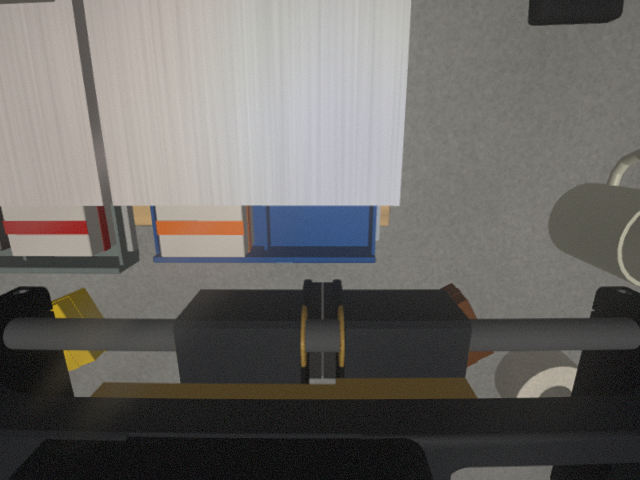

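The wrist view shows the blue lip's top at about row 258 (columns 155–375), the deck edge at row 205, and the closed fingertips at about (322,285), which are nearer the camera. I'll refine the lip and deck positions from this view.

```bash
python3 - <<'E'
from h import *
d=np.load("w1.npz");P=d["P"]
for u in(275,310,345):print(u,[(v,*[round(float(a),3) for a in P[v,u]]) for v in (196,202,204,206,208,230,244,250,254,256,258,260,262,264)])
print([(u,*[round(float(a),3) for a in P[258,u]]) for u in (150,154,158,200,300,370,374,378)])
E
```

```text
275 [(196, 0.695, -0.136, 0.097), (202, 0.69, -0.136, 0.098), (204, 0.689, -0.136, 0.096), (206, 0.677, -0.127, 0.036), (208, 0.676, -0.127, 0.037), (230, 0.654, -0.125, 0.037), (244, 0.64, -0.123, 0.037), (250, 0.639, -0.125, 0.052), (254, 0.638, -0.126, 0.063), (256, 0.638, -0.127, 0.07), (258, 0.637, -0.127, 0.072), (260, 0.635, -0.127, 0.071), (262, 0.633, -0.127, 0.071), (264, 0.608, -0.115, 0.001)]
310 [(196, 0.693, -0.163, 0.098), (202, 0.689, -0.163, 0.098), (204, 0.687, -0.163, 0.097), (206, 0.675, -0.16, 0.036), (208, 0.674, -0.16, 0.037), (230, 0.652, -0.158, 0.035), (244, 0.638, -0.157, 0.037), (250, 0.636, -0.158, 0.051), (254, 0.637, -0.158, 0.065), (256, 0.637, -0.158, 0.07), (258, 0.635, -0.158, 0.071), (260, 0.633, -0.158, 0.071), (262, 0.631, -0.158, 0.071), (264, 0.605, -0.154, 0.001)]
345 [(196, 0.692, -0.19, 0.097), (202, 0.687, -0.189, 0.098), (204, 0.686, -0.189, 0.098), (206, 0.673, -0.193, 0.036), (208, 0.672, -0.193, 0.037), (230, 0.65, -0.192, 0.037), (244, 0.636, -0.191, 0.035), (250, 0.635, -0.19, 0.053), (254, 0.635, -0.189, 0.064), (256, 0.635, -0.189, 0.07), (258, 0.634, -0.189, 0.072), (260, 0.632, -0.189, 0.071), (262, 0.63, -0.189, 0.071), (264, 0.603, -0.192, 0.001)]
[(150, 0.623, 0.021, 0.002), (154, 0.643, -0.02, 0.071), (158, 0.644, -0.024, 0.072), (200, 0.641, -0.061, 0.071), (300, 0.635, -0.149, 0.071), (370, 0.632, -0.211, 0.071), (374, 0.632, -0.214, 0.071), (378, 0.607, -0.229, -0.0)]
```

```bash
python3 -m handwheel '[[3,-1,40,0,0,0,1],[3,-1,80,0,0,0,1],[3,-1,115,0,0,0,1],[3,-1,140,0,0,0,1],[3,-1,154,0,0,0,1],[3,-1,154,0,0,0,1]]'
python3 st.py .496 -.159 .048
```

```text
clock: 2.82
tool_pos: [0.657, -0.169, 0.0486]
eef_rot: [0.0, 1.0, -0.03, -0.0]
ft_force: [0.7, 0.6, 0.3]
opening: 0.0003
gripper_force: 0.0
clk 2.83 tcp [ 0.657  -0.169   0.0486] yaw -3.49 tilt [-0.001 -0.    -1.   ] f [0.7 0.6 0.3] open 0.00031428018243430145
tool shift mm [-161.3   -0.2    0.7]
```

```bash
python3 -m handwheel '[[-5,0,0,0,0,0,1],[-9,0,0,0,0,0,1],[-13,0,0,0,0,0,1],[-20,0,0,0,0,0,1],[-30,0,0,0,0,0,1],[-42,0,0,0,0,0,1],[-56,0,0,0,0,0,1],[-70,0,0,0,0,0,1],[-82,0,0,0,0,0,1],[-92,0,0,0,0,0,1]]'
python3 -m handwheel '[[-12,0,0,0,0,0,1],[-24,0,0,0,0,0,1],[-36,0,0,0,0,0,1],[-48,0,0,0,0,0,1],[-57,0,0,0,0,0,1],[-64,0,0,0,0,0,1],[-70,0,0,0,0,0,1],[-74,0,0,0,0,0,1],[-77,0,0,0,0,0,1],[-77,0,0,0,0,0,1]]'
python3 st.py
```

```text
clock: 4.08
tool_pos: [0.5647, -0.1626, 0.0484]
eef_rot: [-0.0, 1.0, -0.03, -0.0]
ft_force: [3.5, -0.6, 1.7]
opening: 0.0006
gripper_force: 1.8
clock: 5.32
tool_pos: [0.488, -0.1582, 0.0483]
eef_rot: [0.0, 1.0, -0.03, -0.001]
ft_force: [0.6, 1.3, -0.3]
opening: 0.0007
gripper_force: 0.6
clk 5.33 tcp [ 0.488  -0.1582  0.0483] yaw -3.43 tilt [-0.002 -0.    -1.   ] f [ 0.6  1.3 -0.3] open 0.0007395803144507162
```

```bash
python3 -m handwheel '[[-2,0,0,0,0,0,1],[-4,0,0,0,0,0,1],[-5,0,0,0,0,0,1],[-5,0,0,0,0,0,1]]'
python3 - <<'E'
from h import *
c=arm.capture("wrist");cv2.imwrite("pics/w2.png",c["color"]);np.savez("w2.npz",P=pts(c),C=c["color"])
c=arm.capture("top");np.savez("t2.npz",P=pts(c),C=c["color"]);cv2.imwrite("pics/t2.png",c["color"])
E
python3 st.py
```

```text
clock: 5.82
tool_pos: [0.4858, -0.1581, 0.0488]
eef_rot: [0.0, 1.0, -0.03, 0.002]
ft_force: [7.9, -0.5, -5.7]
opening: 0.0004
gripper_force: 3.9
clk 5.92 tcp [ 0.4859 -0.1581  0.0488] yaw -3.42 tilt [ 0.004 -0.001 -1.   ] f [ 8.  -0.5 -5.4] open 0.0005662231927537452
```

View pics/w2.png

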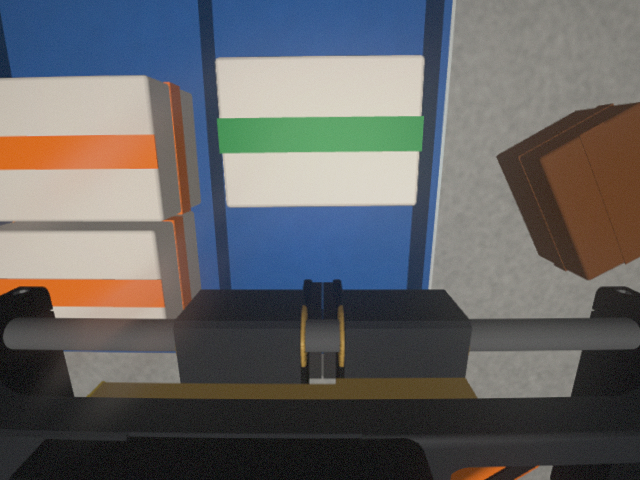

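The tray is at its stop: the force on the tool rose to 8 N, against about 3 N of slide friction. The wrist view shows the green-banded carton's top at columns 218–424, rows 57–206, with its rear edge at row 57. Next I'll measure that top face.

```bash
python3 - <<'E'
from h import *
for f,b in(("w2",(40,220,205,440)),("t2",None)):
    d=np.load(f+".npz");P=d["P"];C=d["C"]
    x0=(P[...,2]>.073)&(P[...,2]<.09)&(P[...,1]<-.115)&(P[...,1]>-.215)&(P[...,0]>.5)&(P[...,0]<.66)&(C.min(2)>110)
    if f=="t2":
        hsv=cv2.cvtColor(C,cv2.COLOR_BGR2HSV);x0&=True
    q=P[x0];print(f,len(q))
    if len(q)>20:
        print(np.percentile(q,[1,50,99],axis=0).round(3), q.mean(0).round(4)); print(cv2.minAreaRect((q[:,:2]*1000).astype(np.float32)))
d=np.load("t2.npz");P=d["P"]
for u in(380,385):print([(v,*[round(float(a),3) for a in P[v,u]]) for v in range(176,250,4)])
E
python3 st.py
```

```text
w2 23176
[[ 0.54  -0.197  0.08 ]
 [ 0.573 -0.162  0.081]
 [ 0.592 -0.127  0.083]] [ 0.5675 -0.1624  0.0814]
((565.9383544921875, -162.31497192382812), (72.37268829345703, 52.25523376464844), 87.22764587402344)
t2 85
[[ 0.554 -0.152  0.074]
 [ 0.577 -0.137  0.08 ]
 [ 0.591 -0.128  0.086]] [ 0.5751 -0.1382  0.0805]
((572.8633422851562, -139.21829223632812), (23.532691955566406, 38.952537536621094), 86.64767456054688)
[(176, 0.712, -0.14, 0.099), (180, 0.701, -0.14, 0.096), (184, 0.688, -0.139, 0.099), (188, 0.697, -0.146, 0.031), (192, 0.683, -0.145, 0.035), (196, 0.67, -0.145, 0.036), (200, 0.658, -0.145, 0.032), (204, 0.644, -0.144, 0.039), (208, 0.633, -0.144, 0.034), (212, 0.621, -0.143, 0.031), (216, 0.607, -0.142, 0.039), (220, 0.585, -0.137, 0.079), (224, 0.573, -0.137, 0.078), (228, 0.56, -0.136, 0.082), (232, 0.519, -0.121, 0.222), (236, 0.51, -0.121, 0.217), (240, 0.502, -0.122, 0.203), (244, 0.491, -0.121, 0.205), (248, 0.479, -0.12, 0.21)]
[(176, 0.712, -0.155, 0.099), (180, 0.7, -0.154, 0.099), (184, 0.687, -0.154, 0.099), (188, 0.696, -0.161, 0.033), (192, 0.681, -0.16, 0.04), (196, 0.669, -0.16, 0.038), (200, 0.657, -0.159, 0.036), (204, 0.644, -0.159, 0.038), (208, 0.632, -0.158, 0.038), (212, 0.619, -0.158, 0.038), (216, 0.607, -0.157, 0.038), (220, 0.584, -0.152, 0.08), (224, 0.495, -0.111, 0.42), (228, 0.484, -0.109, 0.43), (232, 0.475, -0.109, 0.433), (236, 0.465, -0.108, 0.437), (240, 0.458, -0.109, 0.429), (244, 0.452, -0.11, 0.415), (248, 0.441, -0.108, 0.429)]
clk 5.92 tcp [ 0.4859 -0.1581  0.0488] yaw -3.42 tilt [ 0.004 -0.001 -1.   ] f [ 8.  -0.5 -5.4] open 0.0005662231927537452
```

```bash
python3 -m handwheel '[[6,0,0,0,0,0,1],[8,0,-20,0,0,0,1],[8,0,-55,0,0,0,1],[8,0,-80,0,0,0,1],[40,0,-85,0,0,0,1],[85,0,-85,0,0,0,0.77],[130,0,-85,0,0,0,0.77],[153,0,-85,0,0,0,0.77],[153,0,-85,0,0,0,0.77]]'
python3 st.py .637 -.166 .052
```

```text
clock: 7.05
tool_pos: [0.6365, -0.1668, 0.1323]
eef_rot: [-0.0, 1.0, -0.03, -0.001]
ft_force: [-0.0, -0.3, 0.3]
opening: 0.0191
gripper_force: 0.0
clk 7.05 tcp [ 0.6365 -0.1668  0.1323] yaw -3.4 tilt [-0.003  0.001 -1.   ] f [-0.  -0.3  0.3] open 0.019076963927831682
tool shift mm [ 0.7 -0.8 80.3]
```

```bash
python3 -m handwheel '[[0,0,30,0,0,0,0.77],[0,0,60,0,0,0,0.77],[0,0,76,0,0,0,0.77],[0,0,82,0,0,0,0.77],[-10,0,82,0,0,0,0.77],[-20,0,82,0,0,0,0.77],[-28,0,82,0,0,0,0.77],[-32,0,82,0,0,0,0.77],[-36,0,82,0,0,0,0.77],[-40,0,82,0,0,0,0.77]]'
python3 -m handwheel '[[-6,0,0,0,0,0,0.77],[-13,0,0,0,0,0,0.77],[-20,0,0,0,0,0,0.77],[-27,0,0,0,0,0,0.77],[-34,0,0,0,0,0,0.77],[-41,0,0,0,0,0,0.77],[-46,0,0,0,0,0,0.77],[-50,0,0,0,0,0,0.77],[-53,0,0,0,0,0,0.77],[-53,0,0,0,0,0,0.77]]'
python3 st.py
```

```text
clock: 8.3
tool_pos: [0.5972, -0.1646, 0.052]
eef_rot: [0.0, 1.0, -0.03, 0.001]
ft_force: [0.4, -0.2, 0.3]
opening: 0.02
gripper_force: 0.7
clock: 9.55
tool_pos: [0.5431, -0.1614, 0.0513]
eef_rot: [0.0, 1.0, -0.03, -0.001]
ft_force: [-0.1, 0.3, 0.2]
opening: 0.0198
gripper_force: 0.1
clk 9.55 tcp [ 0.5431 -0.1614  0.0513] yaw -3.44 tilt [-0.001  0.    -1.   ] f [-0.1  0.3  0.2] open 0.019836977088152775
```

```bash
python3 -m handwheel '[[-1,0,0,0,0,0,0.77],[-2,0,0,0,0,0,0.77],[-3,0,0,0,0,0,0.77],[-4,0,0,0,0,0,0.77],[-5,0,0,0,0,0,0.77],[-6,0,0,0,0,0,0.77],[-6,0,0,0,0,0,0.77]]'
python3 - <<'E'
from h import *
c=arm.capture("top");cv2.imwrite("pics/t3.png",cv2.resize(c["color"][150:310,300:460],None,fx=3.7,fy=3.7,interpolation=cv2.INTER_CUBIC))
E
python3 st.py
```

```text
clock: 10.42
tool_pos: [0.5378, -0.1611, 0.0516]
eef_rot: [0.0, 1.0, -0.03, 0.0]
ft_force: [0.8, -0.4, -0.2]
opening: 0.0202
gripper_force: 0.5
clk 10.47 tcp [ 0.5379 -0.1611  0.0516] yaw -3.43 tilt [ 0. -0. -1.] f [ 0.6 -0.2  0.2] open 0.020100115728462722
```

View pics/t3.png

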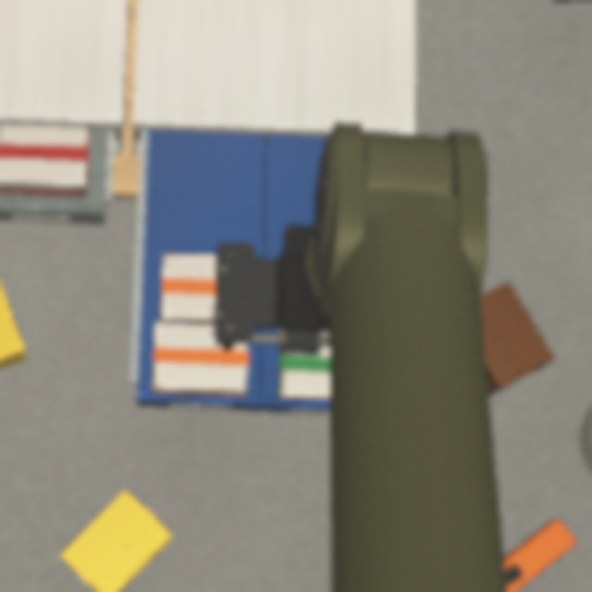

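The carton's front edge (crop row ~397) is now within a few millimetres of the lip (row ~405). I'll nudge it until the force shows firm contact.

```bash
python3 -m handwheel '[[-1,0,0,0,0,0,0.77],[-2,0,0,0,0,0,0.77],[-3,0,0,0,0,0,0.77],[-3,0,0,0,0,0,0.77]]'; python3 st.py
```

```text
clock: 10.98
tool_pos: [0.5379, -0.1612, 0.0526]
eef_rot: [0.0, 1.0, -0.03, 0.003]
ft_force: [7.4, -1.3, -2.5]
opening: 0.0201
gripper_force: 3.9
clk 10.97 tcp [ 0.5379 -0.1612  0.0526] yaw -3.42 tilt [ 0.007 -0.001 -1.   ] f [ 7.4 -1.3 -2.5] open 0.02010747973759377
```

```bash
python3 -m handwheel '[[6,0,0,0,0,0,0.77],[12,0,0,0,0,0,0.77],[12,0,-30,0,0,0,0.77],[12,0,-70,0,0,0,0.77],[0,0,-95,0,0,0,1],[-40,-15,-95,0,0,0,1],[-75,-30,-95,0,0,0,1],[-98,-30,-95,0,0,0,1],[-98,-30,-95,0,0,0,1]]'
python3 - <<'E'
from h import *
c=arm.capture("wrist");P=pts(c);C=c["color"];cv2.imwrite("pics/w4.png",C)
h=cv2.cvtColor(C,cv2.COLOR_BGR2HSV)
m=(P[...,2]>.066)&(P[...,2]<.076)&(h[...,0]>100)&(h[...,0]<125)&(h[...,1]>120)&(P[...,1]<-.13)&(P[...,1]>-.19)&(P[...,0]<.5);
if m.any():print("lip",np.percentile(P[m],[2,50,98],axis=0).round(3))
x=(P[...,2]>.077)&(P[...,2]<.088)&(P[...,1]<-.11)&(P[...,1]>-.205)&(P[...,0]>.45)&(P[...,0]<.6)&(C.min(2)>110)
if x.any():print("carton",cv2.minAreaRect((P[x][:,:2]*1000).astype(np.float32)))
E
python3 st.py .440 -.13 .048
```

```text
clock: 12.1
tool_pos: [0.4373, -0.1252, 0.1464]
eef_rot: [0.001, 1.0, -0.03, -0.001]
ft_force: [0.2, -0.7, -0.2]
opening: 0.0006
gripper_force: 0.0
lip [[ 0.47  -0.189  0.07 ]
 [ 0.473 -0.158  0.071]
 [ 0.476 -0.131  0.073]]
carton ((502.57275390625, -158.33743286132812), (71.84648132324219, 51.20783233642578), 86.59423828125)
clk 12.15 tcp [ 0.4386 -0.1253  0.1467] yaw -3.46 tilt [-0.    -0.001 -1.   ] f [-0.  -0.5 -0.4] open 0.0003841171248414599
tool shift mm [ 1.7  4.5 98.7]
```

View pics/w4.png

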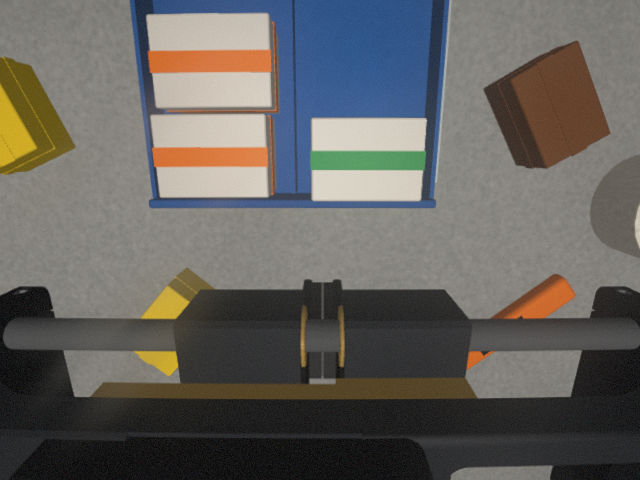

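The wrist view shows the green-banded carton tight against the lip (front at row 200, lip at row 203) with both orange cartons in place. I'll go down in front of the lip and push the tray home.

```bash
python3 -m handwheel '[[0,0,35,0,0,0,1],[0,0,70,0,0,0,1],[0,0,90,0,0,0,1],[0,0,98,0,0,0,1],[8,0,98,0,0,0,1],[14,0,98,0,0,0,1],[19,0,98,0,0,0,1],[23,0,98,0,0,0,1],[28,0,98,0,0,0,1],[35,0,98,0,0,0,1]]'
python3 -m handwheel '[[8,0,0,0,0,0,1],[17,0,0,0,0,0,1],[26,0,0,0,0,0,1],[35,0,0,0,0,0,1],[44,0,0,0,0,0,1],[53,0,0,0,0,0,1],[62,0,0,0,0,0,1],[71,0,0,0,0,0,1],[80,0,0,0,0,0,1],[88,0,0,0,0,0,1]]'
python3 -m handwheel '[[8,0,0,0,0,0,1],[16,0,0,0,0,0,1],[24,0,0,0,0,0,1],[31,0,0,0,0,0,1],[37,0,0,0,0,0,1],[43,0,0,0,0,0,1],[48,0,0,0,0,0,1],[52,0,0,0,0,0,1],[55,0,0,0,0,0,1],[56,0,0,0,0,0,1]]'
python3 st.py
```

```text
clock: 13.4
tool_pos: [0.4734, -0.1273, 0.0485]
eef_rot: [0.0, 1.0, -0.03, -0.001]
ft_force: [-2.9, -0.1, 2.3]
opening: 0.0001
gripper_force: 1.7
clock: 14.65
tool_pos: [0.562, -0.1326, 0.0485]
eef_rot: [0.0, 1.0, -0.03, -0.0]
ft_force: [-3.9, -1.8, 1.0]
opening: 0.0004
gripper_force: 1.8
clock: 15.9
tool_pos: [0.6176, -0.1356, 0.0485]
eef_rot: [-0.0, 1.0, -0.03, 0.0]
ft_force: [-3.8, -1.1, 0.2]
opening: 0.0005
gripper_force: 1.5
clk 15.9 tcp [ 0.6176 -0.1356  0.0485] yaw -3.42 tilt [ 0.  0. -1.] f [-3.8 -1.1  0.2] open 0.000537758906841774
```

Home should come at about x = 0.621. I'll nudge gently until the force rises.

```bash
python3 -m handwheel '[[1,0,0,0,0,0,1],[2,0,0,0,0,0,1],[3,0,0,0,0,0,1],[4,0,0,0,0,0,1],[5,0,0,0,0,0,1],[6,0,0,0,0,0,1],[6,0,0,0,0,0,1]]'; python3 st.py
```

```text
clock: 16.77
tool_pos: [0.6194, -0.1357, 0.0486]
eef_rot: [0.0, 1.0, -0.03, -0.005]
ft_force: [-15.4, 0.5, 9.9]
opening: 0.0005
gripper_force: 7.3
clk 16.77 tcp [ 0.6194 -0.1357  0.0486] yaw -3.43 tilt [-0.009  0.    -1.   ] f [-15.4   0.5   9.9] open 0.000484387800634036
```

Home: the force rose to 15 N at the end stop. Now I'll retreat, raise the arm and check.

```bash
python3 -m handwheel '[[-6,0,0,0,0,0,1],[-20,0,0,0,0,0,1],[-45,0,0,0,0,0,1],[-60,0,-30,0,0,0,1],[-70,0,-70,0,0,0,1],[-70,0,-110,0,0,0,1],[-70,0,-130,0,0,0,1],[-70,0,-130,0,0,0,1]]'
python3 - <<'E'
from h import *
c=arm.capture("wrist");P=pts(c);C=c["color"];cv2.imwrite("pics/w5.png",C)
h=cv2.cvtColor(C,cv2.COLOR_BGR2HSV)
m=(P[...,2]>.066)&(P[...,2]<.076)&(h[...,0]>100)&(h[...,0]<125)&(h[...,1]>120)&(P[...,1]<-.14)&(P[...,1]>-.19)
print("lip",np.percentile(P[m],[2,50,98],axis=0).round(3))
x=(P[...,2]>.077)&(P[...,2]<.088)&(P[...,1]<-.12)&(P[...,1]>-.212)&(P[...,0]>.6)&(P[...,0]<.72)&(C.min(2)>110)
print("carton",cv2.minAreaRect((P[x][:,:2]*1000).astype(np.float32)))
E
python3 st.py
```

```text
clock: 17.77
tool_pos: [0.5549, -0.1317, 0.1806]
eef_rot: [0.001, 1.0, -0.03, 0.003]
ft_force: [0.1, 0.9, -0.2]
opening: 0.0007
gripper_force: 0.0
lip [[ 0.63  -0.189  0.07 ]
 [ 0.633 -0.165  0.071]
 [ 0.636 -0.141  0.073]]
carton ((661.7926635742188, -163.03765869140625), (86.45122528076172, 50.38821029663086), 86.76467895507812)
clk 17.82 tcp [ 0.5539 -0.1317  0.1789] yaw -3.41 tilt [ 0.002 -0.001 -1.   ] f [-0.   0.1 -1.6] open 0.00013618532799377378
```

View pics/w5.png

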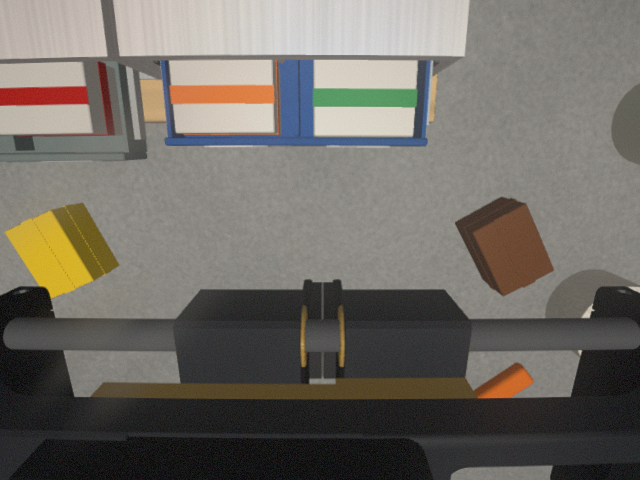

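The tray is home: the lip is back at x = 0.636, as at the start. The green-banded carton stands at the lip (front at row 137, lip at row 140), and the arm is clear of everything.

```bash
python3 -c "
from rig import arm
print(arm.close_job())"
```

```text
the job is handed in; nothing more can be done
None
```

The job is handed in (no verdict came back): the blue tray went out to its stop, the green-banded carton now stands at the front lip, and the tray is fully home, with nothing else seen to have moved.

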